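# Tare the beaker on the balance and print the record

### The arm

A 6-joint arm with a two-finger parallel gripper is mounted at the origin on a cart in front of the work surface, level with it; the furniture and walls round the work are solid. World frame = base frame: x ahead of the robot, y to its left, z up, the work surface at z = 0. Lengths are in m, angles in degrees, forces in N, time in s.
With the tool pointing down it reaches from about 0.35 to 0.85 m from the base axis. Payload 8.1 kg.
Tool frame: the origin (TCP) lies midway between the tips of the shut fingers; the grasp point (between the pads) lies 19 mm behind it; z points along the fingers, y is the line along which they close (so a half turn about z gives the same grasp; the last joint's range is limited). The gripper opens to 85 mm and grips with 20 to 120 N. Pads are 22 mm wide; open, the fingers measure 114 mm over their backs; the gripper's body (76 mm by 85 mm) begins 54 mm behind the grasp point. The pads swing forward as they close: fully open they stand 13 mm farther back than shut.
Start: joints at [66.096, 7.471, 85.268, -0, 87.261, -4.893], TCP at [0.195, 0.567, 0.231] pointing down, gripper open.
Joint ranges: [-169.43, 169.43], [-51.17, 129.36], [1.28, 143.12], [-76.62, 256.62], [0, 156.53], [-152.29, 152.29]. Speed limits (degrees/s): [136.94, 136.94, 159.86, 180, 180, 180].

### API

Orientations are given as a 3x3 rotation matrix whose columns are the frame's x, y, z axes.
In Python, from workcell import env, planner, cams, order gives the robot as it stands. The module is installed in compiled form; this text tells all that it offers. Calls block until the motion is done:
- env.movep(position, orientation): joint-space move of the TCP to a pose.
- env.move_linear(position, attitude=None, max_speed=0.15): straight line of the TCP; attitude=None keeps the orientation; max_speed is the mean speed in m/s.
- env.set_joints(angles): joint-space move.
- env.open_jaws() and env.grab(): open the fingers fully, or close them until they stop; the grip force is fixed at half the most.
- env.sleep(seconds).
- planner.inverse_kinematics(position, orientation): joint angles nearest the present ones, or None.
- cams.get_image(name): name is "scene" or "top" or "wrist"; returns (picture, depth): 420x560x3 uint8, red, green, blue; 420x560 float32, m along the optical axis (not along the pixel's ray), 0 where there is no reading.
- cams.get_calibration(name): a dict with "camera_matrix" (3x3 intrinsics, pixels), "dist" ([k1, k2, p1, p2, k3] as OpenCV has them; the pictures are not rectified), "extrinsics" (4x4, takes a point from world to camera coordinates). Camera axes: x right, y up, looking along -z (the intrinsics and any distortion apply to the point x, -y, -z); pixel columns grow to the right and rows downward; lengths in m; the calibration is good to about 2 mm. A picture is of the moment at which its call begins: read the wrist's pose just before it. get_calibration takes no time and is no camera call; for the wrist camera it gives the pose at the moment of the call.
A pose or a line that the arm cannot do raises env.IKError and nothing moves.
- order.sign_off(): hands the job in; it is judged then, once.
Readings, each from a call of its own:
- env.current_clock(): time.
- env.current_qpos(): joint angles.
- env.current_qvel(): joint speeds.
- env.current_effort(): joint torques, N m.
- env.current_ee_pos(): TCP position.
- env.current_orientation(): TCP orientation.
- env.current_ft_force(): force on the tool from outside, world axes, zero at the start.
- env.current_wrist_torque(): the same for the moment, N m.
- env.current_grip_width(): opening from 0.0 (shut) to 1.0 (fully open).
- env.current_gripper_force(): force on a finger pad.
Only numpy, scipy, OpenCV 4.12 (cv2) and the standard library are available. Lean on these libraries where they do the work, as an engineer would, in place of code of your own. Each camera call takes 0.05 s, during which the arm holds its last target. There are 200 camera calls.

### The job

An empty beaker stands on the pan of the balance, ready to be tared. With the fingertips alone, push the glass cover of the draught shield fully shut by its black grip, then tap the wide blue tare key on the balance, then tap the green print key on the small printer beside it. Press lightly and let each key spring back, press no other key, do not shove the balance or printer about, and leave the beaker and everything else standing where it is: nothing is picked up.

Things in the scene. Friction and masses are not known exactly. Their poses are not given: they have to be found in the camera images.
- balance: white balance, 336 mm deep (its x), 206 wide (its y), loose on the bench, 4.5 kg; origin on the bench under its middle, x from its front (keys) to its rear, y to its left. Key ledge at the front 42 mm above the bench; then a sloping read-out up to 82 mm; from x = -46 mm to the rear a glass draught shield, top 168 to 176 mm above the bench, open on top where the cover is slid back.
- cover (a joint): how far the glass top cover of the draught shield is open, in m: 0 = fully shut (at a hard stop), up to 0.095 slid back along the balance's +x. It slides level with light friction (about 1 to 2 N) and stays where it is left.
- cover_grip (a point): middle of the top of the black grip that stands up from the front edge of the glass cover and moves with it: 12 mm thick (balance's x), 70 mm wide (its y), top 26 mm above the glass. The flat glass runs on 140 mm behind it (+x side), clear of things: a fingertip comes down there, behind the grip, and pushes it to the balance's front (-x) to shut the cover.
- tare_key (a joint): travel of the blue tare key: 0 up, 0.006 m fully down (sprung: 2 N to start, 4 N at 0.002, 7.4 N fully down, then a hard stop: press slowly); it counts as tapped from 0.002. It springs back when let go.
- tare_key_top (a point): middle of the top face of the wide blue tare key (22 mm along the balance's x, 62 mm along its y, pressed straight down, standing 8 mm above the ledge)
- power_key (a joint): travel of the small red power key, 76 mm to the left (+y) of the tare key: 0 up, 0.006 m down. Not to be pressed.
- mode_key (a joint): travel of the small grey key 78 mm to the right (-y) of the tare key: 0 up, 0.006 m down. Not to be pressed.
- printer: small light grey printer, 148 mm deep (x), 128 wide (y), standing loose on the bench to the left or right of the balance, 1.2 kg; origin on the bench under its middle, x from its front (keys) to its rear. Key ledge 42 mm above the bench; behind it, from 20 mm in front of the origin, the case with the dark roll cover rises to 78 mm.
- print_key (a joint): travel of the green print key: 0 up, 0.006 m fully down (sprung: 2 N to start, 4 N at 0.002, 7.4 N fully down, then a hard stop: press slowly); it counts as tapped from 0.002. It springs back when let go.
- print_key_top (a point): middle of the top face of the green print key on the front ledge of the printer (22 mm along the printer's x, 38 mm along its y, pressed straight down, standing 8 mm above the ledge)
- feed_key (a joint): travel of the small grey paper-feed key, 62 mm to the right (-y) of the print key: 0 up, 0.006 m down. Not to be pressed.
- beaker: empty clear 100 ml beaker, 52 mm across, 68 mm high, standing on the balance pan inside the draught shield, its rim 30 mm below the cover; origin under its middle
- tip_box: green pipette tip box, 89 x 119 mm, 78 mm high, standing on the other side of the balance from the printer; origin under its middle
- vial_red: brown vial with a red cap, 28 mm across, 62 mm high, near the front of the bench; origin under its middle
- vial_black: brown vial with a black cap, 28 mm across, 62 mm high, near the front of the bench; origin under its middle

How it is judged:
By the outcome, as a careful person would: the job done as asked, in the order asked, and still so for the second after the job is handed in, with the robot touching nothing.
It also fails if it takes over 58 s, if anything falls off the work surface, if the arm or the gripper's body presses on something with over 40 N, if the wrist force passes 120 N, or if a joint passes its speed limit or range.

## Working session

There is one attempt and no reset: what is moved stays moved. The work goes in short steps, each a Python script; the robot and the scene stay as the last script left them, time stands still between calls to the robot, and variables do not carry over. Pictures are saved under pics/ and viewed, at most 10 in all, crops included, and the job is handed in when it is done.

```bash
mkdir -p pics; cat > h.py <<'E'
import numpy as np, cv2
from workcell import env, planner, cams, order
def shot(n,tag):
    T=cams.get_calibration(n); p,d=cams.get_image(n)
    cv2.imwrite(f'pics/{tag}.png',p[:,:,::-1]); np.savez(f'pics/{tag}.npz',d=d,p=p,K=T['camera_matrix'],D=np.array(T['dist'],float),E=T['extrinsics'])
def world(tag,u,v,z=None):
    f=np.load(f'pics/{tag}.npz'); E=f['E']
    x,y=cv2.undistortPoints(np.array([[[u,v]]],float),f['K'],f['D'])[0,0]
    r=E[:3,:3].T@np.array([x,-y,-1]); c=-E[:3,:3].T@E[:3,3]
    s=float(f['d'][int(round(v)),int(round(u))]) if z is None else (z-c[2])/r[2]
    return c+s*r
E
python3 - <<'E'
from h import *
shot('scene','s0');shot('top','t0');print(env.current_clock(),env.current_orientation().round(3).tolist())
E
```

```text
0.1 [[-0.945, 0.326, -0.001], [0.326, 0.945, -0.002], [0.0, -0.002, -1.0]]
```

View pics/t0.png

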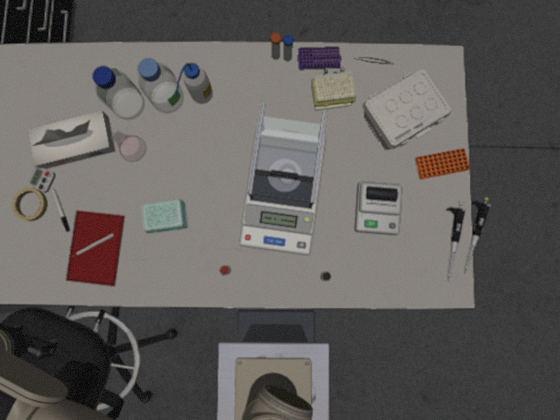

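View pics/s0.png

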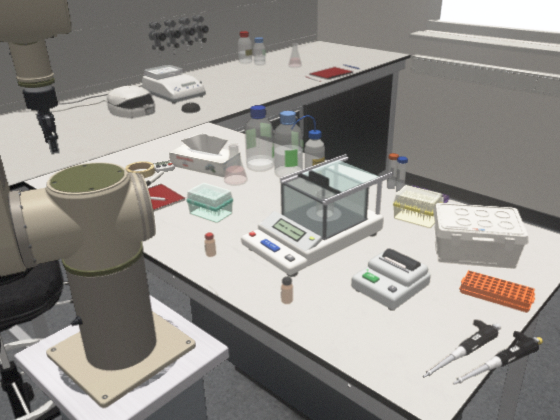

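The top view shows the balance (keys at about (274,241)), the printer to its right (green key at about (371,224)), and the tip box at the left. I'll enlarge that part.

```bash
python3 - <<'E'
import cv2
a=cv2.imread('pics/t0.png')[95:290,215:415]; cv2.imwrite('pics/t0c.png',cv2.resize(a,None,fx=3,fy=3,interpolation=cv2.INTER_CUBIC))
E
```

```text
(no output)
```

View pics/t0c.png

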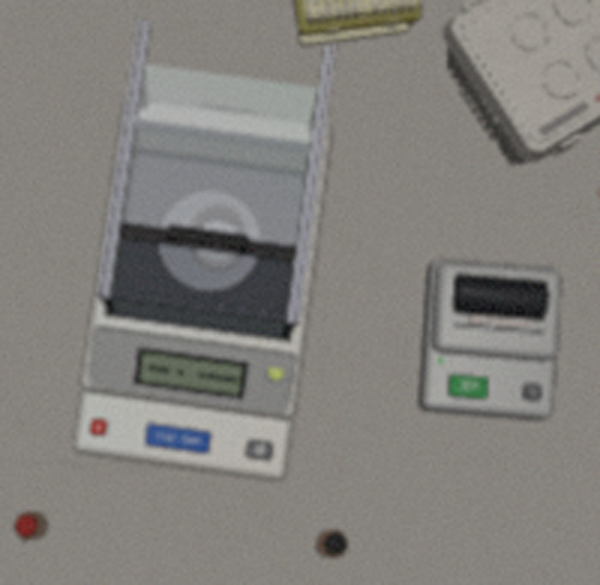

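The crop shows tare at (178,438), red (98,427), grey (259,449), print (468,386), feed (532,391), and the grip's top at about (207,237), spanning 167 to 248.

```bash
python3 - <<'E'
from h import *
def w(cx,cy,z=None): return world('t0',215+(cx-1)/3,95+(cy-1)/3,z)
P={}
for n,c,z in [('tare',(178,438),.05),('red',(98,427),.05),('mode',(259,449),.05),('print',(468,386),.05),('feed',(532,391),.05),('grip',(207,237),.198),('gl',(167,232),.198),('gr',(248,241),.198),('shieldFL',(107,300),.17),('shieldFR',(294,325),.17)]:
    P[n]=w(*c,z); print(n,P[n].round(4),'depth:',w(*c).round(4))
d=P['red']-P['mode'];print(np.linalg.norm(d),np.degrees(np.arctan2(-d[0],d[1])))
d=P['print']-P['feed'];print(np.linalg.norm(d),np.degrees(np.arctan2(-d[0],d[1])))
print(np.linalg.norm(P['gl']-P['gr']))
E
```

```text
tare [ 0.4408 -0.001   0.05  ] depth: [ 0.4408 -0.001   0.0498]
red [0.4507 0.0746 0.05  ] depth: [0.4503 0.0742 0.0558]
mode [ 0.431  -0.0775  0.05  ] depth: [ 0.4308 -0.0774  0.0531]
print [ 0.4921 -0.2762  0.05  ] depth: [ 0.4923 -0.2767  0.048 ]
feed [ 0.4878 -0.3375  0.05  ] depth: [ 0.488  -0.3382  0.0471]
grip [ 0.6032 -0.0262  0.198 ] depth: [ 0.6034 -0.0262  0.1969]
gl [0.6073 0.0078 0.198 ] depth: [0.6078 0.0079 0.1955]
gr [ 0.6    -0.0611  0.198 ] depth: [ 0.601  -0.0613  0.193 ]
shieldFL [0.5529 0.0598 0.17  ] depth: [0.5586 0.0622 0.1342]
shieldFR [ 0.5322 -0.1021  0.17  ] depth: [ 0.5477 -0.1098  0.0612]
0.15339192981898575 -7.364731563931378
0.0614511164792986 -4.058918059920514
0.06927323086430683
```

```bash
cat >> h.py <<'E'
def R(deg):
    t=np.radians(deg); c,s=np.cos(t),np.sin(t)
    return np.array([[-c,-s,0],[-s,c,0],[0,0,-1]])
YB,YP=-7.4,-4.1
XB=np.array([np.cos(np.radians(YB)),np.sin(np.radians(YB)),0])
E
python3 - <<'E'
from h import *
env.grab()
g=np.array([.6032,-.0262,0])+.032*XB
env.movep([.195,.567,.32],R(YB)) if 0 else env.move_linear([.21,.55,.32],max_speed=.2)
env.movep(g+[0,0,.30],R(YB)); env.move_linear(g+[0,0,.215],max_speed=.15)
f0=env.current_ft_force(); print(env.current_clock(),f0)
env.move_linear(g+[0,0,.184],max_speed=.04)
print(env.current_clock(),env.current_ft_force(),env.current_ee_pos()); shot('scene','s1')
a=cv2.imread('pics/s1.png')[130:290,220:420]; cv2.imwrite('pics/s1c.png',cv2.resize(a,None,fx=3,fy=3,interpolation=cv2.INTER_CUBIC))
E
```

```text
4.7417 [ 0.61502314 -0.14951295  0.56309515]
5.6667 [-0.60615458  0.6628428  -0.56388493] [ 0.63511898 -0.0303487   0.1843249 ]
```

View pics/s1c.png

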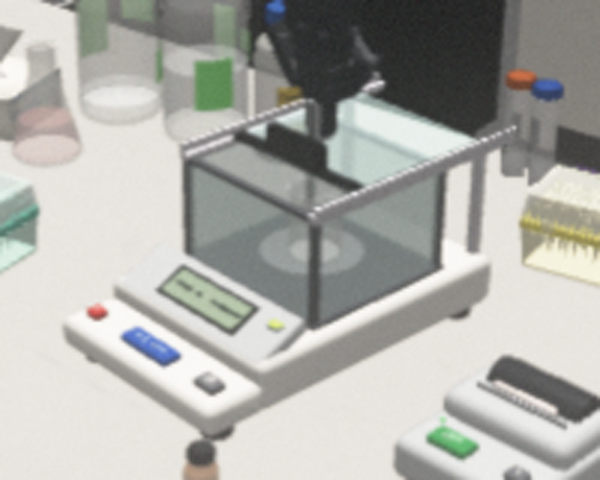

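The fingertips stand just behind the grip at about (325,125), clear of the glass. Next is the push along the balance's -x, watching the force.

```bash
python3 - <<'E'
from h import *
p0=env.current_ee_pos(); f0=np.mean([env.current_ft_force() for _ in range(5)],0)
log=[];d=0;hit=False
while d<.115:
    step=.005 if d<.055 else .0015
    d+=step; env.move_linear(p0-d*XB,max_speed=.03)
    f=(env.current_ft_force()-f0)@XB; log.append((round(d*1e3,1),round(float(f),1)))
    if f>5.5: hit=True;break
print(hit,log,env.current_clock(),env.current_ee_pos())
shot('scene','s2');shot('top','t2')
a=cv2.imread('pics/s2.png')[130:290,220:420]; cv2.imwrite('pics/s2c.png',cv2.resize(a,None,fx=3,fy=3,interpolation=cv2.INTER_CUBIC))
E
```

```text
True [(5.0, -0.2), (10.0, -0.5), (15.0, -0.3), (20.0, -0.6), (25.0, 0.4), (30.0, -1.2), (35.0, 0.8), (40.0, -0.3), (45.0, -0.6), (50.0, -0.7), (55.0, -0.8), (60.0, 0.4), (61.5, -0.7), (63.0, -0.6), (64.5, 4.4), (66.0, 12.8)] 10.5083 [ 0.57169996 -0.0221217   0.18467582]
```

View pics/s2c.png

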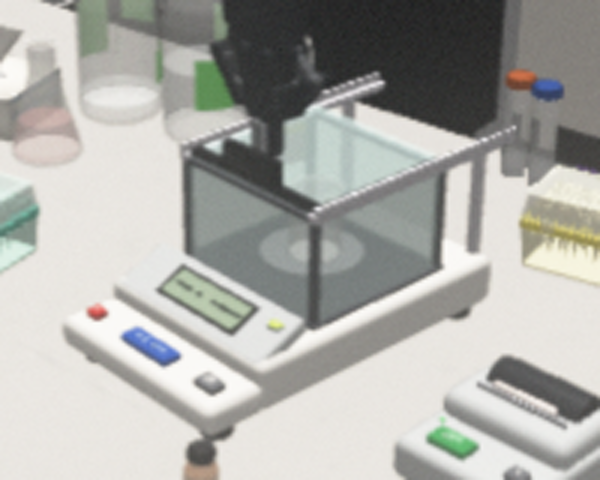

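The cover's front is at the shield's front edge and the hard stop was felt; the balance hasn't visibly moved. Next, back off and tap tare.

```bash
cat >> h.py <<'E'
def tap(p,yaw,zt=.05):
    p=np.array(p,float); env.move_linear([p[0],p[1],zt+.012],max_speed=.1); env.sleep(.2)
    f0=np.mean([(env.sleep(.02),env.current_ft_force())[1] for _ in range(6)],0)[2]; log=[]; z=zt+.004; first=None
    env.move_linear([p[0],p[1],z],max_speed=.03)
    while z>zt-.010:
        z-=.0006; env.move_linear([p[0],p[1],z],max_speed=.01)
        f=np.mean([(env.sleep(.02),env.current_ft_force())[1] for _ in range(4)],0)[2]-f0
        log.append((round(z*1e3,1),round(float(f),1)))
        if f>5.2: break
    zz=env.current_ee_pos()[2]
    env.move_linear([p[0],p[1],zt+.012],max_speed=.04); env.move_linear([p[0],p[1],.15],max_speed=.15)
    print(log,zz,env.current_clock())
E
python3 - <<'E'
from h import *
p=env.current_ee_pos(); 
env.move_linear(p+.012*XB,max_speed=.05); q=p+.012*XB; q[2]=.23
env.move_linear(q,max_speed=.15)
env.move_linear([.4408,-.001,.2],max_speed=.2); env.move_linear([.4408,-.001,.09],max_speed=.15)
print(env.current_clock(),env.current_ee_pos())
tap([.4408,-.001],YB)
shot('top','t3'); shot('scene','s3')
a=cv2.imread('pics/t3.png')[95:290,215:415]; cv2.imwrite('pics/t3c.png',cv2.resize(a,None,fx=3,fy=3,interpolation=cv2.INTER_CUBIC))
E
```

```text
13.2583 [ 0.44159949 -0.00110877  0.0908593 ]
[(53.4, -0.0), (52.8, 0.2), (52.2, 0.5), (51.6, 0.5), (51.0, 0.4), (50.4, 0.1), (49.8, 2.1), (49.2, 2.7), (48.6, 3.0), (48.0, 4.1), (47.4, 4.4), (46.8, 5.1), (46.2, 5.3)] 0.046273136575604265 19.8
```

View pics/t3c.png

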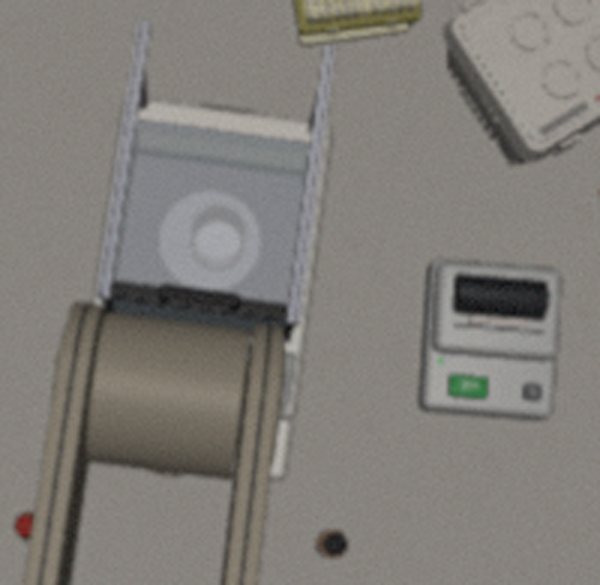

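The tare key was felt to travel about 3.6 mm and was let go; the grip is at (200,297), on the shield's front edge, and the beaker and printer are unmoved. Next is print.

```bash
python3 - <<'E'
from h import *
print('grip t2/t3',world('t3',215+199/3,95+296/3,.198).round(4))
env.move_linear([.4922,-.2764,.16],R(YP),max_speed=.2); env.move_linear([.4922,-.2764,.09],max_speed=.15)
tap([.4922,-.2764],YP)
env.move_linear([.42,-.30,.30],max_speed=.2); env.movep([.2,-.5,.30],R(YP)) 
shot('top','t4'); shot('scene','s4'); print(env.current_clock())
def q(n,c,z):
    print(n,*[world(t,215+(c[0]-1)/3,95+(c[1]-1)/3,z).round(4) for t in ['t4']])
d=cv2.absdiff(cv2.imread('pics/t0.png'),cv2.imread('pics/t4.png'))[95:290,215:415]
a=cv2.imread('pics/t4.png')[95:290,215:415]; cv2.imwrite('pics/t4c.png',cv2.resize(a,None,fx=3,fy=3,interpolation=cv2.INTER_CUBIC))
cv2.imwrite('pics/d4c.png',cv2.resize(d*3,None,fx=3,fy=3))
E
```

```text
grip t2/t3 [ 0.5515 -0.0207  0.198 ]
[(53.4, -0.2), (52.8, 0.1), (52.2, -0.3), (51.6, -0.1), (51.0, 0.2), (50.4, -0.4), (49.8, 1.4), (49.2, 2.4), (48.6, 3.4), (48.0, 3.6), (47.4, 4.9), (46.8, 4.6), (46.2, 5.0), (45.6, 5.6)] 0.045772587123107514 28.9417Traceback (most recent call last):
  File "<stdin>", line 5, in <module>
workcell.IKError: the arm cannot take that pose within its joint ranges
```

```bash
python3 - <<'E'
from h import *
p=env.current_ee_pos(); print(p)
if p[2]<.2: env.move_linear([p[0],p[1],.25],max_speed=.15)
q=np.array(env.current_qpos()); q[0]-=30; env.set_joints(q)
shot('top','t4'); shot('scene','s4'); print(env.current_clock(),env.current_ee_pos())
d=cv2.absdiff(cv2.imread('pics/t0.png'),cv2.imread('pics/t4.png'))[95:290,215:415]
a=cv2.imread('pics/t4.png')[95:290,215:415]; cv2.imwrite('pics/t4c.png',cv2.resize(a,None,fx=3,fy=3,interpolation=cv2.INTER_CUBIC))
cv2.imwrite('pics/d4c.png',cv2.resize(d*3,None,fx=3,fy=3))
E
```

```text
[ 0.41981358 -0.29950014  0.29834586]
31.075 [ 0.21518712 -0.46861175  0.29823113]
```

View pics/t4c.png

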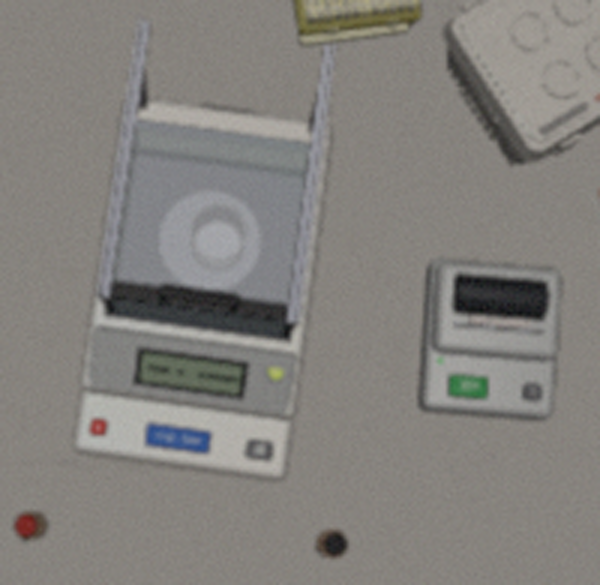

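View pics/d4c.png

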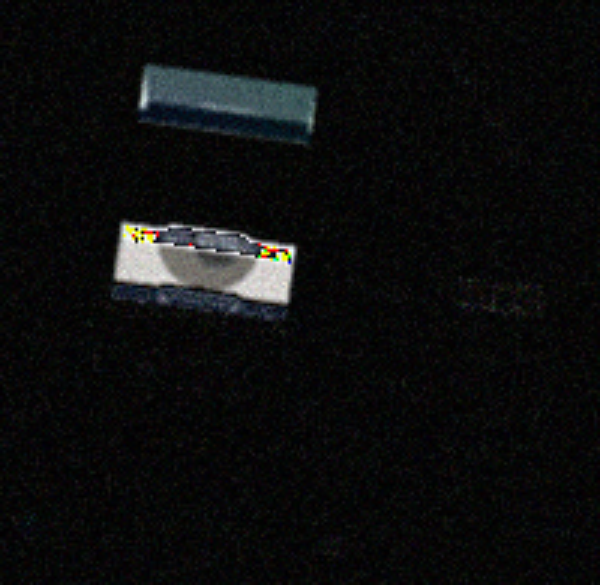

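The diff shows only the cover moved: the grip is now at (200,297), while balance, printer, beaker and vials are unmoved and the keys look up. Handing in.

```bash
python3 -c "
from h import *
print(order.sign_off(),env.current_clock())"
```

```text
the job is handed in; nothing more can be done
the job is handed in; nothing more can be done
```

I pushed the cover shut to its stop, then tapped the tare key and the print key in that order. By the final top picture nothing but the cover moved. The job was handed in at about 31 s, but sign-off gave no verdict.

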